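# Pull-test the fixture's spring clips and flag the weak one

### The job

One of the three spring clips on the welding fixture has gone weak: find it by drawing the gauge strips straight up by their black heads with a pull of about 8 N, which a sound clip holds and the weak one does not; never pull any head with more than 12 N. Stand the strip that comes out of the weak clip in the wooden rack and let it go, then push that clip's fault flag over to its far stop. Leave the strips of the sound clips fully seated with their flags down, and the other things on the bench where they are.

Things in the scene. Friction and masses are not known exactly. Their poses are not given: they have to be found in the camera images.
- station_a: Fixed spring clip, left (+y) of three alike, on a steel foot 150 x 70 x 8 mm (x -95..+55). Origin: under the strip's centre, at the foot's underside, 10 mm above the bench; z up, x across the strip's thickness, about away from the robot. Fixed jaw at x -14..-2 mm, 40 wide, up to z = 45; sprung jaw from x = 2, up to z = 46; green spring box at x 20..48, up to z = 42. It closes along x.
- strip_a: Gauge strip that starts upright in clip a: aluminium blade 4 (x) x 24 (y) x 58 (z) mm with a black pull head 10 (x) x 34 (y) x 30 (z) mm on top (z 46..76 mm), 70 g in all. Origin: centre of the blade's lower end, which starts on the clip's foot (8 mm above the clip's origin); z up. It is clear of the jaws once raised 39 mm.
- grip_a (a point): Point to grip on strip a's pull head: its centre, 62 mm above the strip's origin when the head is down (fingers closing along y, across 34 mm; fingertips 19 mm lower just clear the clip).
- head_a (a joint): Spring balance in strip a: how far its pull head is drawn up out of the blade, 0 to 0.010 m, 2 N per mm (0.004 = 8 N); springs back to 0. Above 0.006 (12 N) it is overstretched.
- flag_a (a joint): Fault flag of clip a: flat aluminium lever, 50 mm long, 26 mm wide at its tip, hinged along y at x = -60, z = 14 mm of the clip's frame. 0 = down, leaning 0.6 rad towards -x (robot side); 1.2 rad = up against its stop, leaning 0.6 rad towards +x. Stays where left; takes about 1 N at the tip. Pushed at its flat from the -x side towards +x.
- flagtip_a (a point): Tip of flag a, 50 mm from its hinge (at x = -88, z = 55 mm of the clip's frame when the flag is down, at x = -32 when up).
- station_b: Fixed spring clip, middle of three alike, on a steel foot 150 x 70 x 8 mm (x -95..+55). Origin: under the strip's centre, at the foot's underside, 10 mm above the bench; z up, x across the strip's thickness, about away from the robot. Fixed jaw at x -14..-2 mm, 40 wide, up to z = 45; sprung jaw from x = 2, up to z = 46; green spring box at x 20..48, up to z = 42. It closes along x.
- strip_b: Gauge strip that starts upright in clip b: aluminium blade 4 (x) x 24 (y) x 58 (z) mm with a black pull head 10 (x) x 34 (y) x 30 (z) mm on top (z 46..76 mm), 70 g in all. Origin: centre of the blade's lower end, which starts on the clip's foot (8 mm above the clip's origin); z up. It is clear of the jaws once raised 39 mm.
- grip_b (a point): Point to grip on strip b's pull head: its centre, 62 mm above the strip's origin when the head is down (fingers closing along y, across 34 mm; fingertips 19 mm lower just clear the clip).
- head_b (a joint): Spring balance in strip b: how far its pull head is drawn up out of the blade, 0 to 0.010 m, 2 N per mm (0.004 = 8 N); springs back to 0. Above 0.006 (12 N) it is overstretched.
- flag_b (a joint): Fault flag of clip b: flat aluminium lever, 50 mm long, 26 mm wide at its tip, hinged along y at x = -60, z = 14 mm of the clip's frame. 0 = down, leaning 0.6 rad towards -x (robot side); 1.2 rad = up against its stop, leaning 0.6 rad towards +x. Stays where left; takes about 1 N at the tip. Pushed at its flat from the -x side towards +x.
- flagtip_b (a point): Tip of flag b, 50 mm from its hinge (at x = -88, z = 55 mm of the clip's frame when the flag is down, at x = -32 when up).
- station_c: Fixed spring clip, right (-y) of three alike, on a steel foot 150 x 70 x 8 mm (x -95..+55). Origin: under the strip's centre, at the foot's underside, 10 mm above the bench; z up, x across the strip's thickness, about away from the robot. Fixed jaw at x -14..-2 mm, 40 wide, up to z = 45; sprung jaw from x = 2, up to z = 46; green spring box at x 20..48, up to z = 42. It closes along x.
- strip_c: Gauge strip that starts upright in clip c: aluminium blade 4 (x) x 24 (y) x 58 (z) mm with a black pull head 10 (x) x 34 (y) x 30 (z) mm on top (z 46..76 mm), 70 g in all. Origin: centre of the blade's lower end, which starts on the clip's foot (8 mm above the clip's origin); z up. It is clear of the jaws once raised 39 mm.
- grip_c (a point): Point to grip on strip c's pull head: its centre, 62 mm above the strip's origin when the head is down (fingers closing along y, across 34 mm; fingertips 19 mm lower just clear the clip).
- head_c (a joint): Spring balance in strip c: how far its pull head is drawn up out of the blade, 0 to 0.010 m, 2 N per mm (0.004 = 8 N); springs back to 0. Above 0.006 (12 N) it is overstretched.
- flag_c (a joint): Fault flag of clip c: flat aluminium lever, 50 mm long, 26 mm wide at its tip, hinged along y at x = -60, z = 14 mm of the clip's frame. 0 = down, leaning 0.6 rad towards -x (robot side); 1.2 rad = up against its stop, leaning 0.6 rad towards +x. Stays where left; takes about 1 N at the tip. Pushed at its flat from the -x side towards +x.
- flagtip_c (a point): Tip of flag c, 50 mm from its hinge (at x = -88, z = 55 mm of the clip's frame when the flag is down, at x = -32 when up).
- board: Fixed grey plate 180 x 370 x 10 mm that carries the three clips, in a row along its y, about 110 mm apart, all parallel to it. Origin: centre of its underside, on the bench. The clips look alike; exactly one, any of them, is weak: its strip slides at 1.5 to 6 N of pull, while the two sound clips hold theirs to more than 14 N.
- rack: Fixed wooden reject rack: open-topped pocket, inside 26 (x) x 44 (y) mm, walls 6 mm, inner floor at z = 6 mm, rim at z = 44 mm, on a 70 x 90 x 6 mm foot. Origin: centre of the underside, on the bench. A strip put in with its blade across (its y along the rack's y) stands or leans in it, head above the rim.
- bottle: Amber bottle, 60 mm across, 150 mm tall, bystander; origin at its underside's centre.
- tube: Upright piece of steel tube, 52 mm across, 90 mm tall, bystander; origin at its underside's centre.
- wrench: Wrench lying on the bench, bystander; origin at its underside's centre, handle to its -x.

How it is judged:
By the outcome, as a careful person would: the job done as asked, in the order asked, and still so for the second after the job is handed in, with the robot touching nothing.
It also fails if it takes over 72 s, if anything falls off the work surface, if the arm or the gripper's body presses on something with over 40 N, if the wrist force passes 120 N, or if a joint passes its speed limit or range.

### The arm

A 6-joint arm with a two-finger parallel gripper is mounted at the origin on the work surface. World frame = base frame: x ahead of the robot, y to its left, z up, the work surface at z = 0. Lengths are in m, angles in rad, forces in N, time in s.
With the tool pointing down it reaches from about 0.375 to 0.975 m from the base axis. Payload 3.8 kg.
Tool frame: the origin (TCP) lies midway between the tips of the shut fingers; the grasp point (between the pads) lies 19 mm behind it; z points along the fingers, y is the line along which they close (so a half turn about z gives the same grasp; the last joint's range is limited). The gripper opens to 85 mm and grips with 20 to 120 N. Pads are 22 mm wide; open, the fingers measure 114 mm over their backs; the gripper's body (76 mm by 85 mm) begins 54 mm behind the grasp point. The pads swing forward as they close: fully open they stand 13 mm farther back than shut.
Start: joints at [-1.359, 0.264, 1.604, -0, 1.274, -0.037], TCP at [0.166, -0.654, 0.231] pointing down, gripper open.
Joint ranges: [-2.63, 2.63], [-0.94, 2.18], [0.31, 2.57], [-1.31, 4.45], [0, 2.66], [-2.55, 2.55]. Speed limits (rad/s): [2.57, 2.57, 3.14, 3.14, 3.14, 3.14].

### API

Orientations are given as a rotation vector (axis times angle).
In Python, from workcell import bot gives the robot as it stands.
- The arm moves only by the tool jog_arm, never from a script. Its argument "motion" is a list of rows, each a list of 5 numbers: the opening, from -1 (shut) to 1 (fully open), then the shift along the tool's x, y, z in mm, then the turn about the tool's z in degrees. In form: [[claw, x, y, z, twist], ...]. A call has 1 to 10 rows; each row shifts and turns the commanded pose from where the row before left it, along the tool's axes as they then stand; what a row does not reach is not made up. A row lasts 1/12 s, in which the tool goes at most 41.7 mm and 7.16 degrees, less where a joint would pass 70% of its speed; a pose out of reach is approached as far as the arm can. A call with a gripper value outside its range is refused whole. The fingers move at their own pace and stop on an object; "force" is the grip in N (left out, the last holds). Time passes only in rows, so rows that do not move let the fingers close. It gives the time, the measured TCP pose, the force, the opening and the grip force at its end, in the units of the state.
- bot.read_state(): the state, without advancing time (a new reading comes with each control period).
- bot.read_camera(name): name is "scene" or "top" or "wrist"; returns (picture, depth): 420x560x3 uint8, red, green, blue; 420x560 float32, m along the optical axis (not along the pixel's ray), 0 where there is no reading.
- bot.get_calibration(name): a dict with "vfov" (degrees; the focal length in pixels is half the picture's height over the tangent of half this angle, whatever the lens; pixels are square), "cx", "cy" (the principal point, pixels), "dist" ([k1, k2, p1, p2, k3] as OpenCV has them; the pictures are not rectified), "rvec" (rotation vector, rad) and "tvec" (3), from world to camera coordinates, as OpenCV has them; the wrist camera has in their place "tool_from_camera" (4x4, takes a point from camera to tool coordinates, whose origin is the TCP and whose axes are the flange's). Camera axes: x right, y down, z forward; pixel columns grow to the right and rows downward; lengths in m; the calibration is good to about 2 mm. A picture is of the moment at which its call begins: read the wrist's pose just before it. get_calibration takes no time and is no camera call.
- bot.finish_job(): hands the job in; it is judged then, once.
The state is a dict: "time": time; "q": joint angles; "joint_vel": joint speeds; "joint_torque": joint torques, N m; "tool_pos": TCP position; "tcp_rot": TCP orientation; "wrist_force": force on the tool from outside, world axes, zero at the start; "torque": the same for the moment, N m; "width": opening from 0.0 (shut) to 1.0 (fully open); "grip_force": force on a finger pad.
Only numpy, scipy, OpenCV 4.12 (cv2) and the standard library are available. Lean on these libraries where they do the work, as an engineer would, in place of code of your own. Each camera call takes 0.05 s, during which the arm holds its last target. There are 200 camera calls.

## Working session

There is one attempt and no reset: what is moved stays moved. The work goes in short steps, Python scripts to look and compute and a tool call to move; the robot and the scene stay as the last step left them, time stands still between calls to the robot, and variables do not carry over. Pictures are saved under pics/ and viewed, at most 10 in all, crops included, and the job is handed in when it is done.

Besides the shell and the picture viewer there is one more tool, called after "Emit:" as a command line: name --pt "numbers of a row" for each row, then --argument value for the rest. jog_arm: Moves the arm, as the interface text tells. Its arguments: {"type":"object","properties":{"motion":{"type":"array"},"force":{"type":"number"}},"required":["motion"]}

```bash
mkdir -p pics; ls
cat > h.py <<'E'
import numpy as np, cv2
from scipy.spatial.transform import Rotation as R
from workcell import bot
def cam(name):
    s=bot.read_state(); im,d=bot.read_camera(name); c=bot.get_calibration(name)
    h,w=im.shape[:2]; f=h/2/np.tan(np.radians(c['vfov'])/2)
    K=np.array([[f,0,c['cx']],[0,f,c['cy']],[0,0,1]]); D=np.array(c['dist'],float)
    T=np.eye(4)
    if 'rvec' in c:
        T[:3,:3]=R.from_rotvec(c['rvec']).as_matrix(); T[:3,3]=c['tvec']; T=np.linalg.inv(T)
    else:
        T[:3,:3]=R.from_rotvec(s['tcp_rot']).as_matrix(); T[:3,3]=s['tool_pos']; T=T@np.array(c['tool_from_camera'])
    return im,d,K,D,T
def rays(px,K,D,T):
    p=cv2.undistortPoints(np.array(px,float).reshape(-1,1,2),K,D)[:,0]
    return np.c_[p,np.ones(len(p))]@T[:3,:3].T, T[:3,3]
def plane(px,z,K,D,T):
    r,o=rays(px,K,D,T); return o+r*((z-o[2])/r[:,2])[:,None]
def cloud(d,K,D,T):
    h,w=d.shape; u,v=np.meshgrid(np.arange(w),np.arange(h))
    r,o=rays(np.c_[u.ravel(),v.ravel()],K,D,T)
    return (o+r*d.reshape(-1,1)).reshape(h,w,3)
E
python3 - <<'E'
from h import *
for n in ('top','scene'):
    im,d,K,D,T=cam(n); cv2.imwrite(f'pics/{n}0.png',im[...,::-1]); np.savez(f'{n}0.npz',im=im,d=d,K=K,D=D,T=T)
    print(n,T.round(3).tolist(),d.min(),d.max())
print(bot.read_state())
E
```

```text
pics
top [[0.02, -0.995, 0.1, 0.514], [-1.0, -0.02, -0.0, -0.066], [0.002, -0.1, -0.995, 1.18], [0.0, 0.0, 0.0, 1.0]] 0.0 2.021554
scene [[0.78, 0.432, -0.452, 1.175], [0.625, -0.528, 0.574, -0.766], [0.009, -0.731, -0.683, 0.907], [0.0, 0.0, 0.0, 1.0]] 0.0 3.9998345
{'time': 0.1, 'q': array([-1.35891184e+00,  2.64666139e-01,  1.60526568e+00,  2.67449765e-05,
        1.27371471e+00, -3.68983762e-02]), 'joint_vel': array([-0.00122818, -0.00081657, -0.00473414,  0.00242341,  0.00159202,
       -0.00047042]), 'joint_torque': array([-1.42148047e-04, -5.16706109e+01, -3.68590629e+01, -1.74065809e-05,
        6.27579895e-03,  1.24121206e-05]), 'tool_pos': array([ 0.16606675, -0.65355341,  0.23007915]), 'tcp_rot': array([-3.11528778e+00, -3.89513839e-01,  2.41749942e-04]), 'wrist_force': array([0.09903422, 0.02146502, 0.20223767]), 'torque': array([-0.0055938 , -0.03939708,  0.01762367]), 'grip_force': 0.0, 'width': 1.001645676303435}
```

View pics/top0.png

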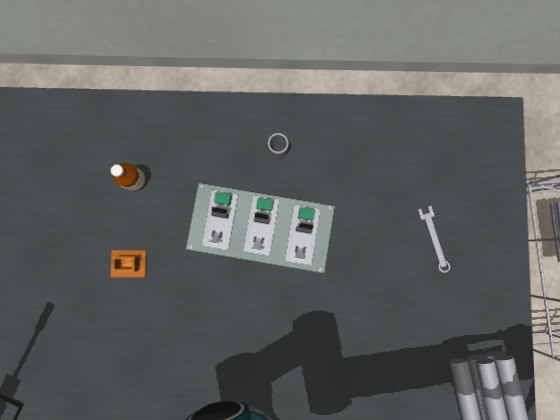

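View pics/scene0.png

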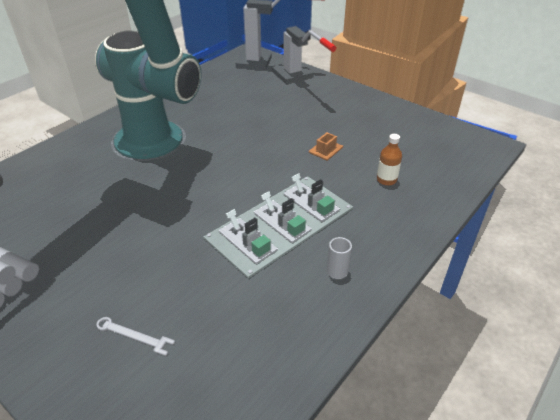

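The top view shows green boxes near (222,198), (264,204) and (306,214), the board corners near (201,185), (334,206), (323,271) and (188,249), and the rack at (128,264). The scene view agrees: three flags lean towards the robot, and the bottle and tube stand clear.

Run:
```python
from h import *
z=np.load('top0.npz'); im,d,K,D,T=[z[k] for k in('im','d','K','D','T')]
hsv=cv2.cvtColor(im,cv2.COLOR_RGB2HSV)
P=cloud(d,K,D,T)
def blobs(m,amin):
    n,l,s,c=cv2.connectedComponentsWithStats(m.astype(np.uint8)); return [(c[i],s[i,4],l==i) for i in range(1,n) if s[i,4]>amin]
g=cv2.inRange(hsv,(60,120,50),(85,255,255))
g[:,:180]=0;g[:,350:]=0;g[300:]=0;g[:150]=0
for c,a,m in blobs(g,40):
    print('green',c.round(1),a,plane([c],.052,K,D,T).round(4), np.median(P[m],0).round(4))
    r=cv2.minAreaRect(np.argwhere(m)[:,::-1].astype(np.float32)); print(r)
bd=cv2.inRange(im,(105,125,120),(190,190,190)); bd[:,:170]=0; bd[:,350:]=0;bd[:170]=0;bd[290:]=0
bd=cv2.morphologyEx(bd,cv2.MORPH_CLOSE,np.ones((15,15)))
c,a,m=max(blobs(bd,100),key=lambda b:b[1])
r=cv2.minAreaRect(np.argwhere(m)[:,::-1].astype(np.float32)); bx=plane(cv2.boxPoints(r),.010,K,D,T); print('board',r,bx.round(4),bx.mean(0))
e=bx-np.roll(bx,1,0); print(np.linalg.norm(e,axis=1), np.degrees(np.arctan2(e[:,1],e[:,0])))
o=cv2.inRange(hsv,(5,130,60),(20,255,255)); o[:235]=0;o[:,170:]=0;o[:,:90]=0
o=cv2.morphologyEx(o,cv2.MORPH_CLOSE,np.ones((9,9)))
c,a,m=max(blobs(o,100),key=lambda b:b[1]); r=cv2.minAreaRect(np.argwhere(m)[:,::-1].astype(np.float32)); bx=plane(cv2.boxPoints(r),.006,K,D,T); print('rack',bx.round(4),bx.mean(0)); e=bx-np.roll(bx,1,0); print(np.linalg.norm(e,axis=1),np.degrees(np.arctan2(e[:,1],e[:,0])))
```

```text
green [222.4 198.2] 155 [[0.6447 0.0649 0.052 ]] [0.645  0.0655 0.0533]
((222.34617614746094, 198.2307891845703), (15.13223648071289, 10.294883728027344), 7.125016689300537)
green [264.2 203.9] 151 [[ 0.6321 -0.0432  0.052 ]] [ 0.6318 -0.0428  0.0533]
((264.0961608886719, 204.01922607421875), (14.31647777557373, 10.59027099609375), 11.309932708740234)
green [306.1 213.4] 150 [[ 0.6097 -0.1515  0.052 ]] [ 0.6103 -0.1512  0.0531]
((306.0000305175781, 213.5), (14.631509780883789, 10.52153491973877), 9.462322235107422)
board ((260.1604919433594, 227.24053955078125), (140.23876953125, 67.49832153320312), 9.67825984954834) [[ 0.5133  0.1632  0.01  ]
 [ 0.6914  0.1399  0.01  ]
 [ 0.6352 -0.2314  0.01  ]
 [ 0.4587 -0.2025  0.01  ]] [ 0.57467326 -0.03271398  0.01      ]
[0.36981825 0.17968178 0.37556865 0.17885677] [ 81.51499181  -7.46560552 -98.60931001 170.69718956]
rack [[0.5062 0.3603 0.006 ]
 [0.5079 0.2706 0.006 ]
 [0.4399 0.2672 0.006 ]
 [0.4382 0.3564 0.006 ]] [0.47304533 0.31361529 0.006     ]
[0.06807534 0.08971204 0.06810818 0.08917302] [   3.30033611  -88.92010326 -177.15447498   91.04673091]
```

```bash
cat >> h.py <<'E'
def delta(xyz,yaw):
    s=bot.read_state(); M=R.from_rotvec(s['tcp_rot']).as_matrix()
    cur=np.degrees(np.arctan2(M[1,0],M[0,0])); tw=-((yaw-cur+90)%180-90)
    print('tcp',s['tool_pos'].round(4),'yaw',cur.round(2),'zaxis',M[:,2].round(4),'shift mm',(1000*M.T@(np.array(xyz)-s['tool_pos'])).round(1),'twist',round(tw,2),'t',s['time'],'F',s['wrist_force'].round(2))
E
python3 - <<'E'
from h import *
print(np.array(bot.get_calibration('wrist')['tool_from_camera']).round(3))
delta((0.50,-0.13,0.25),-8.7)
E
```

```text
[[ 0.001 -0.954 -0.301  0.077]
 [ 1.     0.001  0.    -0.001]
 [-0.    -0.301  0.954 -0.142]
 [ 0.     0.     0.     1.   ]]
tcp [ 0.1661 -0.6536  0.2301] yaw 14.25 zaxis [-4.e-04  2.e-03 -1.e+00] shift mm [ 452.6 -425.3  -19. ] twist 22.95 t 0.1 F [0.1  0.02 0.2 ]
```

Emit:
jog_arm --pt "1 28.6 -24.4 -1 0" --pt "1 28.6 -24.4 -1 0" --pt "1 28.6 -24.4 -1 0" --pt "1 28.6 -24.4 -1 0" --pt "1 28.6 -24.4 -1 0" --pt "1 28.6 -24.4 -1 0" --pt "1 28.6 -24.4 -1 0" --pt "1 28.6 -24.4 -1 0" --pt "1 28.6 -24.4 -1 0" --pt "1 28.6 -24.4 -1 0"

```text
time: 0.93
tool_pos: [0.3837, -0.3454, 0.2409]
tcp_rot: [-3.117, -0.389, 0.001]
wrist_force: [1.4, 0.2, -0.4]
width: 1.0
grip_force: 0.0
```

Emit:
jog_arm --pt "1 28.6 -24.4 -1 0" --pt "1 28.6 -24.4 -1 0" --pt "1 28.6 -24.4 -1 0" --pt "1 28.6 -24.4 -1 0" --pt "1 28.6 -24.4 -1 0" --pt "1 28.6 -24.4 -1 0" --pt "1 0 0 0 5.74" --pt "1 0 0 0 5.74" --pt "1 0 0 0 5.74" --pt "1 0 0 0 5.74"

```text
time: 1.77
tool_pos: [0.5134, -0.1624, 0.2466]
tcp_rot: [-3.132, 0.244, 0.002]
wrist_force: [0.0, 1.2, -0.1]
width: 1.002
grip_force: 0.0
```

Run:
```python
from h import *
delta((0.60,-0.04,0.25),-8.7)
im,d,K,D,T=cam('wrist'); cv2.imwrite('pics/w1.png',im[...,::-1]); np.savez('w1.npz',im=im,d=d,K=K,D=D,T=T)
```

```text
tcp [ 0.5134 -0.1624  0.2466] yaw -8.92 zaxis [-1.2e-03  4.0e-04 -1.0e+00] shift mm [  66.5 -134.4   -3.4] twist -0.22 t 1.7667 F [ 0.04  1.24 -0.1 ]
```

View pics/w1.png

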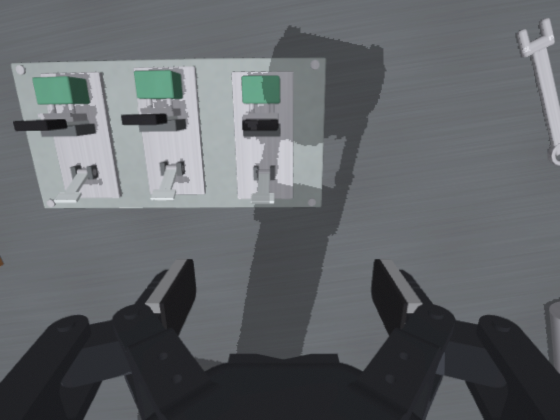

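The wrist view shows all three clips: black heads at about (260,125) for c, (144,119) for b and (40,125) for a, with the flags below them. I'll measure the head tops at z = 94 mm.

Run:
```python
from h import *
z=np.load('w1.npz'); im,d,K,D,T=[z[k] for k in('im','d','K','D','T')]
P=cloud(d,K,D,T)
ok=(d>0)&(P[...,2]>.084)&(P[...,2]<.105)&(im.max(2)<60); ok[230:]=0
n,l,s,c=cv2.connectedComponentsWithStats(ok.astype(np.uint8))
for i in range(1,n):
    if s[i,4]<60: continue
    px=np.argwhere(l==i)[:,::-1]; q=P[l==i]; print(c[i].round(1),s[i,4],q[:,2].min(),np.median(q[:,2]))
    r=cv2.minAreaRect((q[:,:2]*1000).astype(np.float32)); print(' depth rect',np.round(r[0],1),np.round(r[1],1),r[2])
    w=plane(px,.094,K,D,T); r=cv2.minAreaRect((w[:,:2]*1000).astype(np.float32)); print(' plane rect',np.round(r[0],1),np.round(r[1],1),r[2])
hsv=cv2.cvtColor(im,cv2.COLOR_RGB2HSV)
g=cv2.inRange(hsv,(60,120,40),(88,255,255)); 
n,l,s,c=cv2.connectedComponentsWithStats(g)
for i in range(1,n):
    if s[i,4]<200: continue
    q=P[(l==i)&(P[...,2]>.048)]; r=cv2.minAreaRect((q[:,:2]*1000).astype(np.float32)); print('green',np.round(r[0],1),np.round(r[1],1),r[2],np.median(q[:,2]))
b=((np.abs(P[...,2]-.010)<.006)&(im.min(2)>90)).astype(np.uint8); b[220:]=0
b=cv2.morphologyEx(b,cv2.MORPH_CLOSE,np.ones((25,25)))
n,l,s,c=cv2.connectedComponentsWithStats(b); i=1+s[1:,4].argmax()
w=plane(np.argwhere(l==i)[:,::-1],.01,K,D,T); r=cv2.minAreaRect((w[:,:2]*1000).astype(np.float32)); print('board',r)
```

```text
[141.5 119. ] 354 0.08412660937514271 0.09358751662872777
 depth rect [599.8 -38.1] [33.5  8.9] 82.62417602539062
 plane rect [599.6 -40.2] [36.2  8.9] 82.6222152709961
[ 33.8 125.1] 375 0.08402979821349993 0.09336903575174699
 depth rect [612.1  68.7] [35.2  9.2] 82.09530639648438
 plane rect [611.6  64.9] [40.   9.2] 82.05223846435547
[259.9 124.6] 352 0.09185123689597235 0.09359421072814958
 depth rect [ 576.6 -149.6] [32.3  9.3] 81.07935333251953
 plane rect [ 576.7 -149.7] [32.1  9.1] 81.05619049072266
board ((576.2559814453125, -27.024810791015625), (384.64080810546875, 178.6937713623047), 81.15237426757812)
```

Emit:
jog_arm --pt "1 15.1 -5.6 26.5 -0.1" --pt "1 15.1 -5.6 26.5 -0.1" --pt "1 15.1 -5.6 26.5 -0.1" --pt "1 15.1 -5.6 26.5 -0.1" --pt "1 0 0 0 0" --pt "1 0 0 0 0"

```text
time: 2.32
tool_pos: [0.5749, -0.1493, 0.1387]
tcp_rot: [-3.132, 0.224, 0.009]
wrist_force: [0.2, -0.9, 0.2]
width: 0.997
grip_force: 0.0
```

```bash
cat >> h.py <<'E'
def headlook(tag,zt=.094,yaw=-8.5,zgoal=.061):
    im,d,K,D,T=cam('wrist'); cv2.imwrite(f'pics/{tag}.png',im[...,::-1]); P=cloud(d,K,D,T); s=bot.read_state()
    ok=(d>0)&(abs(P[...,2]-zt)<.006)&(im.max(2)<70)&(np.linalg.norm(P[...,:2]-s['tool_pos'][:2],axis=2)<.035)
    n,l,st,c=cv2.connectedComponentsWithStats(ok.astype(np.uint8)); i=1+st[1:,4].argmax()
    q=P[l==i]; r=cv2.minAreaRect((q[:,:2]*1000).astype(np.float32)); print('head',c[i].round(0),np.round(r[0],1),np.round(r[1],1),round(r[2],2),'z',np.median(q[:,2]))
    delta((r[0][0]/1000,r[0][1]/1000,zgoal),yaw)
E
python3 - <<'E'
from h import *
headlook('w2')
E
```

```text
head [283. 223.] [ 577.5 -149. ] [33.1 10. ] 81.11 z 0.09351881919767097
tcp [ 0.5759 -0.1499  0.1408] yaw -8.23 zaxis [-2.2e-03  4.0e-04 -1.0e+00] shift mm [ 1.6 -1.1 79.8] twist 0.27 t 2.3667 F [0.4  0.37 0.59]
```

Emit:
jog_arm --pt "1 0.5 -0.5 20 0.2" --pt "1 0.5 0 20 0" --pt "1 0 0 20 0" --pt "1 0 0 20 0" --pt "1 0 0 0 0" --pt "-1 0 0 0 0" --pt "-1 0 0 0 0" --pt "-1 0 0 0 0" --pt "-1 0 0 0 0" --pt "-1 0 0 0 0" --force 40

```text
time: 3.2
tool_pos: [0.579, -0.1501, 0.0635]
tcp_rot: [3.132, -0.233, 0.005]
wrist_force: [-0.6, -0.4, 6.2]
width: 0.388
grip_force: 40.0
```

Emit:
jog_arm --pt "-1 0 0 0 0" --pt "-1 0 0 0 0" --pt "-1 0 0 0 0"

```text
time: 3.45
tool_pos: [0.5791, -0.1501, 0.0634]
tcp_rot: [3.132, -0.233, 0.004]
wrist_force: [-1.7, 0.8, 7.2]
width: 0.387
grip_force: 40.1
```

```bash
python3 -c "
from h import *
delta((0.5775,-0.149,0.061),-8.5); s=bot.read_state(); print(s['width'],s['grip_force'],s['torque'])"
```

```text
tcp [ 0.5791 -0.1501  0.0634] yaw -8.5 zaxis [ 2.8e-03 -9.0e-04 -1.0e+00] shift mm [-1.7 -0.8  2.4] twist -0.0 t 3.45 F [-1.71  0.81  7.17]
0.3867407771724856 40.130871534347534 [ 0.06632176  0.28909993 -0.01482978]
```

Emit:
jog_arm --pt "-1 0 0 -2 0" --pt "-1 0 0 -2 0" --pt "-1 0 0 0 0" --pt "-1 0 0 0 0"

```text
time: 3.78
tool_pos: [0.5789, -0.15, 0.0654]
tcp_rot: [3.132, -0.233, 0.004]
wrist_force: [5.0, -1.0, -4.0]
width: 0.388
grip_force: 40.2
```

Emit:
jog_arm --pt "-1 0 0 -1 0" --pt "-1 0 0 -1 0" --pt "-1 0 0 0 0" --pt "-1 0 0 0 0"

```text
time: 4.12
tool_pos: [0.5789, -0.15, 0.0668]
tcp_rot: [3.132, -0.233, 0.004]
wrist_force: [6.1, -2.0, -6.9]
width: 0.389
grip_force: 40.4
```

Emit:
jog_arm --pt "-1 0 0 -0.8 0" --pt "-1 0 0 0 0" --pt "-1 0 0 0 0" --pt "-1 0 0 0 0" --pt "-1 0 0 0 0" --pt "-1 0 0 0 0"

```text
time: 4.62
tool_pos: [0.5789, -0.15, 0.0674]
tcp_rot: [3.132, -0.233, 0.004]
wrist_force: [6.6, -1.5, -8.0]
width: 0.387
grip_force: 40.5
```

```bash
python3 -c "
from h import *
im,d,K,D,T=cam('wrist');delta((0.5775,-0.149,0.061),-8.5)
im,d,K,D,T=cam('wrist');delta((0.5775,-0.149,0.061),-8.5)"
```

```text
tcp [ 0.5789 -0.15    0.0673] yaw -8.51 zaxis [ 2.4e-03 -7.0e-04 -1.0e+00] shift mm [-1.5 -0.8  6.3] twist -0.01 t 4.6667 F [ 7.49 -2.59 -7.15]
tcp [ 0.5789 -0.15    0.0673] yaw -8.5 zaxis [ 2.4e-03 -7.0e-04 -1.0e+00] shift mm [-1.5 -0.8  6.3] twist -0.0 t 4.7167 F [ 7.34 -2.09 -7.85]
```

Emit:
jog_arm --pt "-1 0 0 2 0" --pt "-1 0 0 2 0" --pt "-1 0 0 1.5 0" --pt "-1 0 0 0 0" --pt "1 0 0 0 0" --pt "1 0 0 0 0" --pt "1 0 0 0 0" --pt "1 0 0 0 0" --pt "1 0 0 -20 0" --pt "1 0 0 -35 0"

```text
time: 5.55
tool_pos: [0.573, -0.1482, 0.1127]
tcp_rot: [-3.13, 0.233, 0.018]
wrist_force: [-0.6, 0.0, -0.9]
width: 1.004
grip_force: 0.0
```

```bash
python3 -c "
from h import *
headlook('w3')
delta((0.600,-0.0385,0.14),-8.5)"
```

```text
head [285. 236.] [ 577.5 -149.2] [33.  10.1] 81.0 z 0.09344375838659216
tcp [ 0.5796 -0.1501  0.1235] yaw -8.5 zaxis [ 0.0041 -0.0012 -1.    ] shift mm [-2.5 -0.7 62.5] twist -0.0 t 5.6 F [ 2.56 -0.8   4.72]
tcp [ 0.5796 -0.1501  0.1235] yaw -8.5 zaxis [ 0.0041 -0.0012 -1.    ] shift mm [   3.7 -113.4  -16.6] twist -0.0 t 5.6 F [ 2.56 -0.8   4.72]
```

Clip c holds at 8 N and its strip is still seated. Next is b.

Emit:
jog_arm --pt "1 0.9 -28.3 -4.2 0" --pt "1 0.9 -28.3 -4.2 0" --pt "1 0.9 -28.3 -4.2 0" --pt "1 0.9 -28.3 -4.2 0" --pt "1 0 0 0 0" --pt "1 0 0 0 0" --pt "1 0 0 0 0"

```text
time: 6.18
tool_pos: [0.5977, -0.0383, 0.1341]
tcp_rot: [3.133, -0.232, -0.001]
wrist_force: [1.4, -0.4, -0.6]
width: 0.999
grip_force: 0.0
```

```bash
python3 -c "
from h import *
headlook('w4')"
```

```text
head [282. 226.] [600.7 -37.4] [32.6 10.2] 80.3 z 0.09350731359677492
tcp [ 0.5975 -0.0388  0.134 ] yaw -8.51 zaxis [-9.e-04 -4.e-04 -1.e+00] shift mm [ 3.  -1.8 73. ] twist -0.01 t 6.2333 F [-0.36 -0.21 -0.73]
```

Emit:
jog_arm --pt "1 1.5 -1 20 0" --pt "1 1 -0.6 20 0" --pt "1 0 0 20 0" --pt "1 0 0 10.5 0" --pt "1 0 0 0 0" --pt "-1 0 0 0 0" --pt "-1 0 0 0 0" --pt "-1 0 0 0 0" --pt "-1 0 0 0 0" --pt "-1 0 0 0 0" --force 40

```text
time: 7.07
tool_pos: [0.6018, -0.0373, 0.0654]
tcp_rot: [3.133, -0.233, 0.004]
wrist_force: [0.2, -0.9, 2.4]
width: 0.386
grip_force: 41.0
```

Emit:
jog_arm --pt "-1 0 0 0 0" --pt "-1 0 0 0 0" --pt "-1 0 0 0 0"

```text
time: 7.32
tool_pos: [0.6018, -0.0373, 0.0654]
tcp_rot: [3.133, -0.233, 0.004]
wrist_force: [-0.4, -0.8, 7.1]
width: 0.389
grip_force: 41.3
```

Emit:
jog_arm --pt "-1 0 0 -2 0" --pt "-1 0 0 -2 0" --pt "-1 0 0 0 0" --pt "-1 0 0 0 0"

```text
time: 7.65
tool_pos: [0.6016, -0.0371, 0.0678]
tcp_rot: [3.133, -0.233, 0.003]
wrist_force: [5.1, -2.2, -3.1]
width: 0.386
grip_force: 40.4
```

Emit:
jog_arm --pt "-1 0 0 -1 0" --pt "-1 0 0 -1 0" --pt "-1 0 0 0 0" --pt "-1 0 0 0 0"

```text
time: 7.98
tool_pos: [0.6015, -0.0371, 0.0694]
tcp_rot: [3.133, -0.233, 0.003]
wrist_force: [5.4, -1.8, -4.8]
width: 0.385
grip_force: 40.3
```

Emit:
jog_arm --pt "-1 0 0 -1 0" --pt "-1 0 0 -1 0" --pt "-1 0 0 0 0" --pt "-1 0 0 0 0"

```text
time: 8.32
tool_pos: [0.6015, -0.037, 0.0714]
tcp_rot: [-3.133, 0.233, -0.003]
wrist_force: [6.9, -2.0, -5.5]
width: 0.385
grip_force: 40.3
```

Emit:
jog_arm --pt "-1 0 0 -1 0" --pt "-1 0 0 -1 0" --pt "-1 0 0 0 0" --pt "-1 0 0 0 0" --pt "-1 0 0 0 0"

```text
time: 8.73
tool_pos: [0.6015, -0.0369, 0.0733]
tcp_rot: [-3.133, 0.233, -0.003]
wrist_force: [5.0, -1.3, -5.7]
width: 0.395
grip_force: 40.4
```

Force stays flat at about 5.5 N while the head rises, so strip b is sliding: clip b is the weak one. I'll draw it out.

Emit:
jog_arm --pt "-1 0 0 -1.5 0" --pt "-1 0 0 -2 0" --pt "-1 0 0 -2 0" --pt "-1 0 0 -2 0" --pt "-1 0 0 -2 0" --pt "-1 0 0 -2 0" --pt "-1 0 0 -2 0"

```text
time: 9.32
tool_pos: [0.6013, -0.0368, 0.0867]
tcp_rot: [-3.133, 0.233, -0.002]
wrist_force: [5.4, -0.9, -5.8]
width: 0.389
grip_force: 40.3
```

Emit:
jog_arm --pt "-1 0 0 -2.5 0" --pt "-1 0 0 -2.5 0" --pt "-1 0 0 -2.5 0" --pt "-1 0 0 -2.5 0" --pt "-1 0 0 -2.5 0" --pt "-1 0 0 -2.5 0" --pt "-1 0 0 -2.5 0" --pt "-1 0 0 -2.5 0"

```text
time: 9.98
tool_pos: [0.5994, -0.0367, 0.1074]
tcp_rot: [-3.133, 0.233, 0.005]
wrist_force: [-0.3, 0.3, -0.7]
width: 0.39
grip_force: 41.0
```

Emit:
jog_arm --pt "-1 0 0 -3 0" --pt "-1 0 0 -3 0" --pt "-1 0 0 -4 0" --pt "-1 0 0 -10 0" --pt "-1 0 0 -20 0" --pt "-1 0 0 -30 0" --pt "-1 0 0 -20 0" --pt "-1 0 0 0 0" --pt "-1 0 0 0 0"

```text
time: 10.73
tool_pos: [0.602, -0.0371, 0.2]
tcp_rot: [3.133, -0.233, 0.007]
wrist_force: [-0.8, -0.4, -1.9]
width: 0.386
grip_force: 40.9
```

```bash
python3 -c "
from h import *
for n in('wrist','scene'):
    im,d,K,D,T=cam(n); cv2.imwrite(f'pics/{n}5.png',im[...,::-1])
delta((0.473,0.3136,0.16),0)
im,d,K,D,T=cam('top'); P=cloud(d,K,D,T)
q=P[(P[...,2]>.038)&(P[...,2]<.052)&(abs(P[...,0]-.473)<.045)&(abs(P[...,1]-.3136)<.05)]
r=cv2.minAreaRect((q[:,:2]*1000).astype(np.float32)); print('rack rim',r,len(q))
"
```

```text
tcp [ 0.5999 -0.0369  0.1966] yaw -8.51 zaxis [-1.5e-03  2.0e-04 -1.0e+00] shift mm [-177.3 -327.9   36.9] twist -8.51 t 10.8333 F [ 0.03 -0.74 -0.62]
rack rim ((472.7718200683594, 313.7196350097656), (38.20386505126953, 56.25325393676758), 1.1769523620605469) 184
```

View pics/wrist5.png

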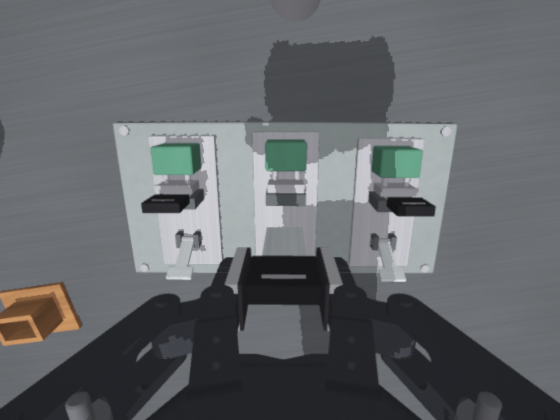

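Strip b is held between the fingers at (285,280) with its blade out. The other two heads are seated, their flags are down, and the rack shows at the left edge.

Emit:
jog_arm --pt "-1 -17.7 -32.8 1 0" --pt "-1 -17.7 -32.8 1 0" --pt "-1 -17.7 -32.8 1 0" --pt "-1 -17.7 -32.8 1 0" --pt "-1 -17.7 -32.8 1 0" --pt "-1 -17.7 -32.8 1 0" --pt "-1 -17.7 -32.8 1 0" --pt "-1 -17.7 -32.8 1 0" --pt "-1 -17.7 -32.8 1 0" --pt "-1 -17.7 -32.8 1 0"

```text
time: 11.72
tool_pos: [0.4721, 0.3145, 0.1854]
tcp_rot: [3.131, -0.233, -0.004]
wrist_force: [0.4, 0.1, -1.1]
width: 0.394
grip_force: 40.9
```

Emit:
jog_arm --pt "-1 0 0 0 -5" --pt "-1 0 0 0 -5" --pt "-1 0 0 0 0" --pt "-1 0 0 0 0" --pt "-1 0 0 0 0"

```text
time: 12.13
tool_pos: [0.4737, 0.3129, 0.1863]
tcp_rot: [3.14, 0.037, -0.003]
wrist_force: [-0.2, -0.1, -0.5]
width: 0.388
grip_force: 40.9
```

```bash
python3 -c "
from h import *
im,d,K,D,T=cam('wrist'); cv2.imwrite('pics/wrist6.png',im[...,::-1])
P=cloud(d,K,D,T); q=P[(P[...,2]>.036)&(P[...,2]<.050)&(im[...,0]>im[...,2]*1.6)]; 
r=cv2.minAreaRect((q[:,:2]*1000).astype(np.float32)); print('rim',r,len(q))
delta((0.473,0.3137,0.10),1.5)
"
```

```text
rim ((473.1199951171875, 312.9728088378906), (38.80283737182617, 56.08384704589844), 1.400052785873413) 1264
tcp [0.474  0.3129 0.1866] yaw 1.35 zaxis [-1.2e-03 -7.0e-04 -1.0e+00] shift mm [-0.8 -0.9 86.6] twist -0.15 t 12.1833 F [-0.24 -0.1  -0.6 ]
```

View pics/wrist6.png

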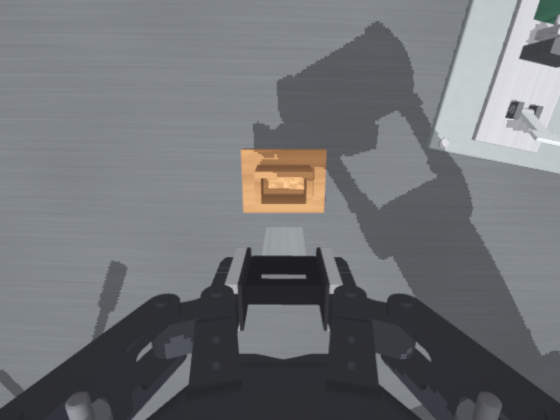

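The rack pocket at (284,183) is aligned with the strip hanging at (285,245), so I'll lower it.

Emit:
jog_arm --pt "-1 -0.9 0 25 0" --pt "-1 0 0 25 0" --pt "-1 0 0 20 0" --pt "-1 0 0 12 0" --pt "-1 0 0 12 0" --pt "-1 0 0 12 0" --pt "-1 0 0 12 0" --pt "-1 0 0 6 0" --pt "-1 0 0 0 0" --pt "-1 0 0 0 0"

```text
time: 13.02
tool_pos: [0.4733, 0.3136, 0.0633]
tcp_rot: [3.141, 0.041, -0.0]
wrist_force: [-0.4, 0.3, -1.0]
width: 0.39
grip_force: 40.9
```

Emit:
jog_arm --pt "-1 0 0 3 0" --pt "-1 0 0 3 0" --pt "-1 0 0 2 0" --pt "-1 0 0 0 0" --pt "-1 0 0 0 0"

```text
time: 13.43
tool_pos: [0.4732, 0.3135, 0.0554]
tcp_rot: [3.141, 0.041, -0.0]
wrist_force: [0.5, 0.5, -1.2]
width: 0.388
grip_force: 40.9
```

Emit:
jog_arm --pt "-1 0 0 1.5 0" --pt "-1 0 0 1 0" --pt "-1 0 0 0 0" --pt "-1 0 0 0 0"

```text
time: 13.77
tool_pos: [0.4737, 0.3137, 0.0534]
tcp_rot: [-3.141, -0.041, -0.001]
wrist_force: [0.3, -0.4, 2.8]
width: 0.392
grip_force: 41.3
```

Contact with the rack floor. Releasing and backing up.

Emit:
jog_arm --pt "0 0 0 0 0" --pt "1 0 0 0 0" --pt "1 0 0 0 0" --pt "1 0 0 0 0" --pt "1 0 0 0 0" --pt "1 0 0 -15 0" --pt "1 0 0 -30 0" --pt "1 0 0 -40 0" --pt "1 0 0 -40 0" --pt "1 0 0 0 0"

```text
time: 14.6
tool_pos: [0.4783, 0.3166, 0.1875]
tcp_rot: [-3.133, -0.041, -0.021]
wrist_force: [2.0, 2.4, 0.8]
width: 1.0
grip_force: 0.0
```

```bash
python3 -c "
from h import *
im,d,K,D,T=cam('wrist'); cv2.imwrite('pics/wrist7.png',im[...,::-1])
delta((0.50,-0.025,0.18),-8.5)
"
```

```text
tcp [0.477  0.3158 0.1841] yaw 1.49 zaxis [ 0.01    0.006  -0.9999] shift mm [ 14.1 341.3   2.3] twist 9.99 t 14.65 F [ 1.12 -0.95  0.19]
```

View pics/wrist7.png

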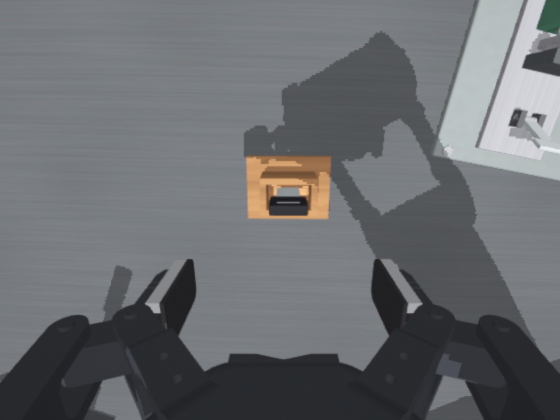

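The strip stands in the rack, with its head at (288,205) inside the rim. Now I'll go to the robot side of flag b with the fingers shut.

Emit:
jog_arm --pt "1 -1.2 36.8 0 0" --pt "-1 -1.2 36.8 0 0" --pt "-1 -1.2 36.8 0 0" --pt "-1 -1.2 36.8 0 0" --pt "-1 -1.2 36.8 0 0" --pt "-1 -1.2 36.8 0 0" --pt "-1 -1.2 36.8 0 0" --pt "-1 -1.2 36.8 0 0" --pt "-1 -1.2 36.8 0 0"

```text
time: 15.4
tool_pos: [0.4699, -0.0194, 0.1767]
tcp_rot: [-3.141, -0.041, 0.002]
wrist_force: [1.1, 0.0, -0.3]
width: 0.002
grip_force: 0.0
```

Emit:
jog_arm --pt "-1 0 0 0 5" --pt "-1 0 0 0 5" --pt "-1 0 0 0 0" --pt "-1 0 0 0 0" --pt "-1 0 0 0 0"

```text
time: 15.82
tool_pos: [0.4707, -0.0175, 0.1772]
tcp_rot: [-3.133, 0.229, 0.002]
wrist_force: [0.6, 0.3, -0.8]
width: -0.007
grip_force: 0.0
```

```bash
python3 -c "
from h import *
im,d,K,D,T=cam('wrist'); cv2.imwrite('pics/wrist8.png',im[...,::-1])
P=cloud(d,K,D,T); u=np.array([.989,-.148]); v=np.array([.148,.989]); o=np.array([.6002,-.0374])
for n,off in (('a',106),('b',0),('c',-114)):
    X=(P[...,:2]-o)@u*1000; Y=(P[...,:2]-o)@v*1000-off
    m=(d>0)&(X>-100)&(X<-62)&(abs(Y)<25)&(P[...,2]>.045)&(P[...,2]<.085)
    if m.sum()>5: print(n,m.sum(),X[m].min().round(1),X[m].max().round(1),np.median(Y[m]).round(1),Y[m].min(),Y[m].max(),P[...,2][m].max())
delta((0.4716,-.0182,.048),-8.5)
"
```

```text
a 550 -90.2 -73.6 2.7 -9.868660311329577 16.068866238502537 0.06946038170346128
b 542 -87.8 -70.2 -1.2 -13.991096959143427 11.425491061813592 0.06790054749994423
c 548 -92.8 -76.3 2.1 -11.032887782268006 15.102664331092157 0.06909999605124606
tcp [ 0.4708 -0.0174  0.1774] yaw -8.36 zaxis [-8.e-04  1.e-04 -1.e+00] shift mm [  1.    0.7 129.4] twist 0.14 t 15.8667 F [ 0.29 -0.96 -0.25]
```

View pics/wrist8.png

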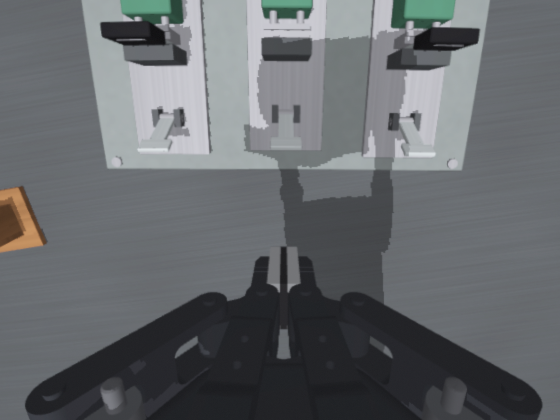

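Flag b at (286,130) is straight ahead of the shut fingers at (284,260); flags a and c are still down.

Emit:
jog_arm --pt "-1 0 0 30 0" --pt "-1 0 0 35 0" --pt "-1 0 0 35 0" --pt "-1 0 0 20 0" --pt "-1 0 0 9 0" --pt "-1 0 0 0 0" --pt "-1 10 0 0 0" --pt "-1 10 0 0 0" --pt "-1 5 0 0 0" --pt "-1 0 0 0 0"

```text
time: 16.7
tool_pos: [0.4999, -0.022, 0.0512]
tcp_rot: [3.133, -0.233, 0.009]
wrist_force: [-0.4, -0.5, 1.8]
width: -0.002
grip_force: 0.0
```

Emit:
jog_arm --pt "-1 5 0 0 0" --pt "-1 5 0 0 0" --pt "-1 5 0 0 0" --pt "-1 5 0 0 0" --pt "-1 5 0 0 0" --pt "-1 5 0 0 0" --pt "-1 5 0 0 0" --pt "-1 4 0 0 0" --pt "-1 0 0 0 0" --pt "-1 0 0 0 0"

```text
time: 17.53
tool_pos: [0.5348, -0.0274, 0.0488]
tcp_rot: [3.133, -0.233, 0.001]
wrist_force: [-0.8, 0.5, 0.5]
width: -0.001
grip_force: 0.0
```

Emit:
jog_arm --pt "-1 2 0 0 0" --pt "-1 2 0 0 0" --pt "-1 2 0 0 0" --pt "-1 0 0 0 0" --pt "-1 0 0 0 0"

```text
time: 17.95
tool_pos: [0.5405, -0.0282, 0.0489]
tcp_rot: [3.133, -0.233, 0.0]
wrist_force: [-0.4, 0.8, -0.0]
width: 0.003
grip_force: 0.2
```

Emit:
jog_arm --pt "-1 1.5 0 0 0" --pt "-1 1.5 0 0 0" --pt "-1 0 0 0 0" --pt "-1 0 0 0 0"

```text
time: 18.28
tool_pos: [0.5436, -0.0287, 0.049]
tcp_rot: [3.133, -0.233, 0.001]
wrist_force: [-0.8, -0.2, -0.6]
width: -0.005
grip_force: 0.2
```

Emit:
jog_arm --pt "-1 1.5 0 0 0" --pt "-1 1.5 0 0 0" --pt "-1 0 0 0 0" --pt "-1 0 0 0 0"

```text
time: 18.62
tool_pos: [0.5467, -0.0291, 0.049]
tcp_rot: [3.133, -0.233, 0.001]
wrist_force: [-0.5, -0.5, -0.2]
width: -0.004
grip_force: 0.1
```

Emit:
jog_arm --pt "-1 1.5 0 0 0" --pt "-1 1.5 0 0 0" --pt "-1 0 0 0 0" --pt "-1 0 0 0 0"

```text
time: 18.95
tool_pos: [0.5474, -0.0292, 0.0486]
tcp_rot: [-3.133, 0.233, 0.007]
wrist_force: [-6.6, 0.7, 5.3]
width: 0.0
grip_force: 4.0
```

The force rises sharply, so the flag is on its stop. Backing off to look.

Emit:
jog_arm --pt "-1 1 0 0 0" --pt "-1 0 0 0 0" --pt "-1 -15 0 0 0" --pt "-1 -30 0 0 0" --pt "-1 -35 0 0 0" --pt "-1 0 0 -40 0" --pt "-1 0 0 -40 0" --pt "-1 0 0 -40 0" --pt "-1 0 0 -20 0" --pt "-1 0 0 0 0"

```text
time: 19.78
tool_pos: [0.476, -0.0183, 0.1959]
tcp_rot: [3.133, -0.233, 0.021]
wrist_force: [0.4, 0.6, 0.8]
width: 0.001
grip_force: 0.0
```

```bash
python3 -c "
from h import *
im,d,K,D,T=cam('wrist'); im2,d2,*_=cam('scene')
P=cloud(d,K,D,T); u=np.array([.989,-.148]); v=np.array([.148,.989]); o=np.array([.6002,-.0374])
for n,off in (('a',106),('b',0),('c',-114)):
    X=(P[...,:2]-o)@u*1000; Y=(P[...,:2]-o)@v*1000-off
    m=(d>0)&(X>-100)&(X<-22)&(abs(Y)<25)&(P[...,2]>.058)&(P[...,2]<.085)
    if m.sum()>5: print(n,m.sum(),X[m].min().round(1),X[m].max().round(1),P[...,2][m].max())
print(bot.read_state()['time'],bot.read_state()['tool_pos'])
c=cv2.resize(im2[110:270,190:420],None,fx=2.4,fy=2.4)
w=cv2.resize(im,(800-552,186)); w=cv2.resize(im[:240],(552,236))
cv2.imwrite('pics/f.png',np.vstack([c[:360,:552],w])[...,::-1])
"
```

```text
a 294 -89.1 -79.9 0.0691907008375478
b 325 -40.3 -31.6 0.06715203529386027
c 297 -91.5 -82.4 0.06951913156119482
19.8833 [ 0.47243935 -0.01794895  0.19042882]
```

View pics/f.png

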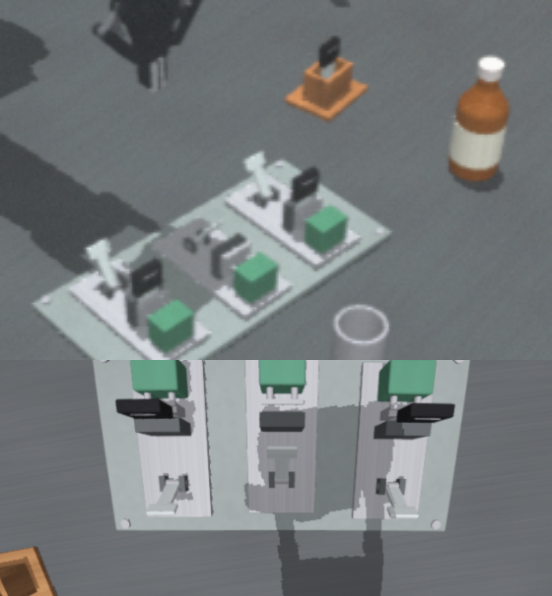

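The picture shows flag b tipped over at (283,465), with its tip at x = -32 mm, which is its stop. Flags a and c are down, their strips are seated, and strip b stands in the rack at (329,70).

```bash
python3 -c "
from workcell import bot
print(bot.finish_job())"
```

```text
the job is handed in; nothing more can be done
None
```

The weak clip is b: its strip slid at about 5.5 N and now stands released in the rack, with flag b at its far stop; c held 8 N, a was never pulled (taken as sound because only one clip is weak), both are seated with flags down, and the job was handed in at about 20 s.

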